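Fit and lock the collar on the self-aligning coupling of a tensile tester

TASK

Put the blue collar over the upright stud of the grey coupling, right down on its seat. Then push the red-tabbed spring clip sideways over the stud's brass groove, just above the collar, until its legs snap shut behind the stud, and let go. Push gently: the stud floats on springs, so do not drive it out to the end of its travel, and leave the other things on the bench alone.

Things in the scene. Friction and masses are not known exactly. Their poses are not given: they have to be found in the camera images.
- coupling: Grey self-aligning coupling bolted to the bench, 130 x 130 x 32 mm, origin at the centre of its underside on the bench, z up. An upright steel stud floats at its middle on springs: it yields sideways about 1 mm per 0.8 N in every horizontal direction and springs back; it does not tilt or sink.
- stud_seat (a point): Centre of the stud's seat: flat top of a steel boss 38 mm across, 52 mm above the bench; z up, axes parallel to the coupling's. Heights above the seat: steel shank 14 mm across to 23 mm, brass groove 10 mm across from 23 to 33 mm, steel head 14 mm across to 39 mm, tapering to 6 mm across at its top at 45 mm. It moves with the stud.
- stud_groove (a point): Point on the stud's axis 24 mm above the seat: where the top face of the seated collar comes and where the clip's underside belongs. The head's underside is 9 mm above this point. It moves with the stud.
- float_x (a joint): Sideways displacement of the stud along the coupling's x axis, m, 0 at rest; end stops at -0.020 and +0.020. Driving it past 0.018 either way counts as overloading the coupling.
- float_y (a joint): The same along the coupling's y axis, same stops and limit.
- collar: Blue collar, a thick ring 50 mm outside, 20 mm bore, 24 mm high, 0.12 kg, lying flat on the bench; origin at the centre of its underside, z up along the bore; either face may be up.
- clip: Spring clip lying flat on the bench, 0.05 kg. Origin on the underside, x along the clip to its open mouth. Red upright finger tab (x -14 to +8 mm, 10 mm thick in y, 32 mm high), gripped across y. Ahead of it a 6 mm wide tongue ending at x = 27.7 mm and two sprung legs of 5 mm round dark steel wire (0 to 5 mm above the underside), hinged at x = 13 mm, y = +-7.8 mm.
- clip_tab (a point): Point in the middle of the red tab's thickness and length, 22 mm above the clip's underside (x = -3 mm on the clip).
- clip_pocket (a point): Centre of the clip's pocket for the 10 mm shank, on the underside (x = 33 mm on the clip); it comes onto stud_groove when the clip is home. 5.5 mm ahead of it the legs' inward bulges leave only 6 mm; beyond these the legs flare to a 18 mm wide mouth, tips at x = 57.5 mm.
- leg_l (a joint): Opening of the clip's +y leg, rad: 0 shut, about 0.08 as the bulge passes the shank. Getting both legs past takes roughly 6 to 12 N depending on friction, so the floating stud gives way 7 to 15 mm before they snap; the push force then drops and the shank is held in the pocket.
- leg_r (a joint): The same for the -y leg.
- weight: Brass calibration weight, 36 mm across, 46 mm high; bystander. Origin under its centre.
- coupon_a: Aluminium dog-bone test coupon, 125 x 22 x 6 mm; bystander. Origin under its centre, x along it.
- coupon_b: Copper dog-bone test coupon, 125 x 22 x 6 mm; bystander. Origin under its centre, x along it.
- jar: Small capped jar, 60 mm across, 85 mm high; bystander. Origin under its centre.
- screwdriver: Screwdriver lying on the bench along its x axis; bystander.
- wrench: Wrench lying on the bench along its x axis; bystander.

How it is judged:
By the outcome, as a careful person would: the job done as asked, in the order asked, and still so for the second after the job is handed in, with the robot touching nothing.
It also fails if it takes over 72 s, if anything falls off the work surface, if the arm or the gripper's body presses on something with over 40 N, if the wrist force passes 120 N, or if a joint passes its speed limit or range.

ROBOT

A 7-joint arm with a two-finger parallel gripper is mounted at the origin on the work surface. World frame = base frame: x ahead of the robot, y to its left, z up, the work surface at z = 0. Lengths are in m, angles in rad, forces in N, time in s.
With the tool pointing down it reaches from about 0.425 to 0.925 m from the base axis. Payload 6.8 kg.
Tool frame: the origin (TCP) lies on the front face of the gripper's body, between the roots of the fingers; the fingertips stand 73 mm ahead of it and the grasp point (between the pads) lies 54 mm ahead of it (env.nose_length is the distance from the TCP to the fingertips, in m); z points along the fingers, y is the line along which they close (so a half turn about z gives the same grasp; the last joint's range is limited). The gripper opens to 85 mm and grips with 20 to 120 N. Pads are 22 mm wide; open, the fingers measure 114 mm over their backs; the gripper's body (76 mm by 85 mm) begins 54 mm behind the grasp point. The pads swing forward as they close: fully open they stand 13 mm farther back than shut.
Start: joints at [1.108, 0.477, 0.022, 1.555, -0.011, 1.109, -0.083], TCP at [0.235, -0.633, 0.304] pointing down, gripper open.
Joint ranges: [-2.96, 2.96], [-0.34, 2.1], [-1.41, 1.46], [0.24, 2.44], [-1.37, 4.51], [0.17, 1.92], [-2.96, 2.96]. Speed limits (rad/s): [2.39, 2.39, 3.14, 3.14, 3.14, 3.14, 3.14].

INTERFACE

Orientations are given as a unit quaternion [w, x, y, z].
In Python, from cell import env, kin, camera, calibration, job gives the robot as it stands. The module is installed in compiled form; this text tells all that it offers. Calls block until the motion is done:
- env.reach(position, orientation): joint-space move of the TCP to a pose.
- env.movel(position, velocity=0.15, rot=None, stop_force=None): straight line of the TCP; rot=None keeps the orientation; velocity is the mean speed in m/s. With stop_force (N) it stops when the force on the tool has changed by that much, and returns True; else False.
- env.goto_joints(angles): joint-space move.
- env.grip(opening, f_grip=None): finger opening in m; f_grip is the grip in N (None keeps the last); returns when the fingers have stopped.
- env.dwell(seconds).
- kin.inverse_kinematics(position, orientation): joint angles nearest the present ones, or None.
- env.get_state(): the state.
- camera(name): name is "side" or "top" or "wrist"; returns (picture, depth): 480x640x3 uint8, blue, green, red; 480x640 float32, m along the optical axis (not along the pixel's ray), 0 where there is no reading.
- calibration(name): a dict with "fx", "fy", "cx", "cy" (pixels), "rvec" (rotation vector, rad) and "tvec" (3), from world to camera coordinates, as OpenCV has them. Camera axes: x right, y down, z forward; pixel columns grow to the right and rows downward; lengths in m; the calibration is good to about 2 mm. A picture is of the moment at which its call begins: read the wrist's pose just before it. calibration takes no time and is no camera call; for the wrist camera it gives the pose at the moment of the call.
A pose or a line that the arm cannot do raises env.PlanningError and nothing moves.
- job.job_done(): hands the job in; it is judged then, once.
The state is a dict: "time": time; "qpos": joint angles; "joint_velocities": joint speeds; "joint_torque": joint torques, N m; "tcp_pos": TCP position; "orientation": TCP orientation; "force": force on the tool from outside, world axes, zero at the start; "torque": the same for the moment, N m; "opening": finger opening in m; "gripper_force": force on a finger pad.
Only numpy, scipy, OpenCV 4.12 (cv2) and the standard library are available. Lean on these libraries where they do the work, as an engineer would, in place of code of your own. Each camera call takes 0.05 s, during which the arm holds its last target. There are 200 camera calls.

## Working session

There is one attempt and no reset: what is moved stays moved. The work goes in short steps, each a Python script; the robot and the scene stay as the last script left them, time stands still between calls to the robot, and variables do not carry over. Pictures are saved under pics/ and viewed, at most 10 in all, crops included, and the job is handed in when it is done.

```bash
mkdir -p pics; ls
cat > h.py <<'E'
import numpy as np, cv2
from cell import env, kin, camera, calibration, job
def snap(name, fn=None):
    c=calibration(name); im,d=camera(name)
    if fn: cv2.imwrite('pics/'+fn,im)
    return c,im,d
def cam(c):
    R=cv2.Rodrigues(np.array(c['rvec'],float))[0]; t=np.array(c['tvec'],float).ravel(); return R,t
def ray(c,u,v,z):
    R,t=cam(c); d=R.T@np.array([(u-c['cx'])/c['fx'],(v-c['cy'])/c['fy'],1.]); o=-R.T@t
    return o+d*(z-o[2])/d[2]
def cloud(c,d):
    R,t=cam(c); v,u=np.mgrid[:480,:640]
    P=np.stack([(u-c['cx'])/c['fx']*d,(v-c['cy'])/c['fy']*d,d],-1)-t
    return P@R      # world
def st():
    s=env.get_state(); print('t',round(s['time'],2),'tcp',np.round(s['tcp_pos'],4),'q',np.round(s['orientation'],3),'F',np.round(s['force'],1),'op',round(s['opening'],4),'gf',np.round(s['gripper_force'],1)); return s
E
python3 - <<'E'
from h import *
st()
for n in('top','side'):
    c,im,d=snap(n,n+'0.png'); R,t=cam(c); print(n,c['fx'],-R.T@t); np.savez('/tmp/'+n,d=d,im=im)
    P=cloud(c,d); hsv=cv2.cvtColor(im,cv2.COLOR_BGR2HSV)
    for nm,lo,hi in(('blue',(100,100,40),(130,255,255)),('red',(0,130,60),(8,255,255)),('brass',(15,90,60),(32,255,255))):
        m=cv2.inRange(hsv,lo,hi); k,l,s,ce=cv2.connectedComponentsWithStats(m)
        for i in range(1,k):
            if s[i,4]>25:
                Q=P[(l==i)&(d>0)]; print(n,nm,s[i],ce[i].round(1),np.median(Q,0).round(3) if len(Q) else '',Q[:,2].max().round(3) if len(Q) else '')
E
```

```text
pics
t 0.0 tcp [ 0.2343 -0.6325  0.3029] q [-0.001  0.984  0.176 -0.   ] F [-0.3 -0.1 -0. ] op 0.0854 gf 0.0
top 449.5922166421667 [0.43630386 0.00384684 1.09008955]
top blue [ 512  148  122   81 9140] [571.5 188.2] [ 0.726 -0.597  0.007] 0.076
top blue [419 299  21  21 305] [429.1 309.4] [ 0.429 -0.24   0.023] 0.029
top red [119 190  14  10 130] [125.7 194.7] [0.678 0.456 0.104] 0.11
top red [227 301   7  10  46] [230.  305.2] [0.434 0.225 0.031] 0.036
top red [516 308  16  44 459] [523.4 330.1] [ 0.384 -0.456  0.023] 0.03
top red [ 40 403  19  19 270] [ 49.3 412.3] [0.201 0.598 0.076] 0.081
top brass [398  65   7  40 212] [401.5  88.4] [ 1.309 -0.299 -0.616] -0.554
top brass [426 224  17  16 191] [434.  231.4] [ 0.612 -0.253  0.032] 0.049
top brass [  26  232   78   87 4207] [ 65.4 275.4] [0.499 0.619 0.006] 0.055
top brass [  35  387   44   44 1424] [ 58.  408.6] [0.206 0.59  0.05 ] 0.08
side 513.0250116533092 [0.43537329 0.90321458 1.21250944]
side blue [ 294   85   61   61 2899] [324.2 115. ] [ 0.723 -0.607  0.018] 0.078
side blue [388 190  14  14 157] [394.7 196.5] [ 0.428 -0.232  0.022] 0.032
side red [400 149  29   7 163] [413.8 152. ] [ 0.385 -0.453  0.021] 0.032
side red [373 319   8   9  49] [376.1 322.9] [0.433 0.23  0.03 ] 0.037
side red [253 373  12  15 142] [258.5 379.7] [0.678 0.465 0.104] 0.113
side brass [334 178  10  14 112] [338.3 184.5] [ 0.612 -0.246  0.03 ] 0.048
side brass [162 246  47  30 932] [185.1 260.1] [ 1.302 -0.301 -0.617] -0.524
side brass [ 275  432  100   48 3798] [322.8 459.3] [0.512 0.582 0.008] 0.057
side brass [443 465  46  15 507] [463.4 473.1] [0.212 0.569 0.051] 0.08
```

View pics/top0.png

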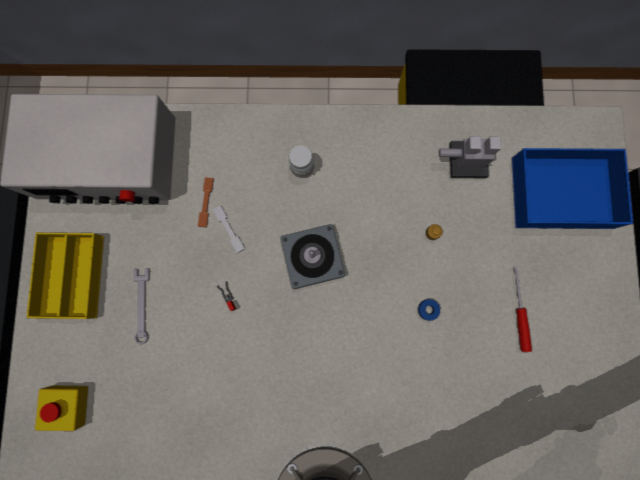

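View pics/side0.png

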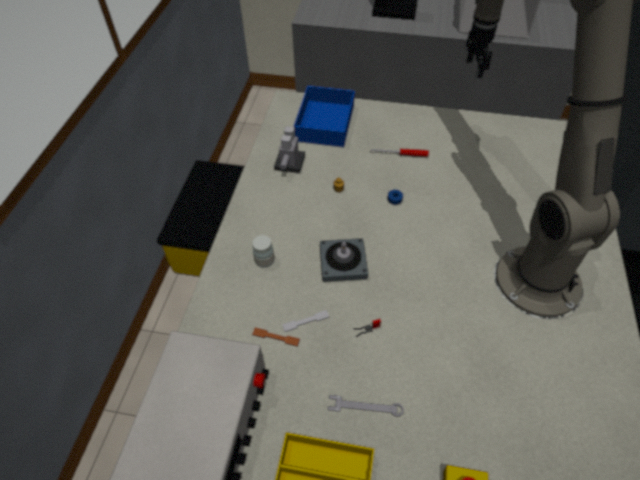

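The top view shows the blue collar at (429,309), the coupling and stud at about (313,256), and the clip's red tab at (230,305) with its legs pointing up-left. The side view agrees. Next I look from near over each one with the wrist camera.

```bash
cat >> h.py <<'E'
def Q(a): return [0,np.cos(a/2),np.sin(a/2),0]
E
python3 - <<'E'
from h import *
for nm,p,a in(('collar',(0.40,-0.24,0.30),0.),('stud',(0.50,0.03,0.33),0.),('clip',(0.42,0.235,0.30),0.)):
    try: env.reach(list(p),Q(a))
    except env.PlanningError as e: print(nm,e); continue
    st(); c,im,d=snap('wrist',nm+'_w.png'); np.savez('/tmp/w_'+nm,im=im,d=d,**c)
    R,t=cam(c); print('cam',-R.T@t,R[2],'img centre->',ray(c,320,240,0))
ims=[cv2.resize(cv2.imread(f'pics/{n}_w.png'),(400,300)) for n in('collar','stud','clip')]
cv2.imwrite('pics/m.png',np.vstack([np.hstack(ims[:2]),np.hstack([ims[2],ims[2]*0])]))
E
```

```text
t 1.68 tcp [ 0.4    -0.2409  0.3001] q [ 0.     1.    -0.001  0.   ] F [-0.2  0.   0.5] op 0.0855 gf 0.0
cam [ 0.48034406 -0.24087056  0.37062337] [-3.16125942e-01  6.77666482e-05 -9.48717231e-01] img centre-> [ 0.35825417 -0.24121429  0.        ]
t 2.84 tcp [0.4999 0.0282 0.3296] q [ 0.     1.    -0.001 -0.   ] F [ 0.8 -0.1  0.5] op 0.0855 gf 0.0
cam [0.5803626  0.0281682  0.40008597] [-3.17066413e-01 -5.81272520e-06 -9.48403337e-01] img centre-> [0.4481268  0.02776418 0.        ]
t 3.78 tcp [0.4211 0.2333 0.3   ] q [ 0.     1.    -0.001  0.   ] F [ 0.9 -0.5 -0.5] op 0.0856 gf 0.0
cam [0.50144548 0.23328228 0.37052368] [-3.16023022e-01  5.02551003e-05 -9.48751520e-01] img centre-> [0.37943243 0.23292992 0.        ]
```

View pics/m.png

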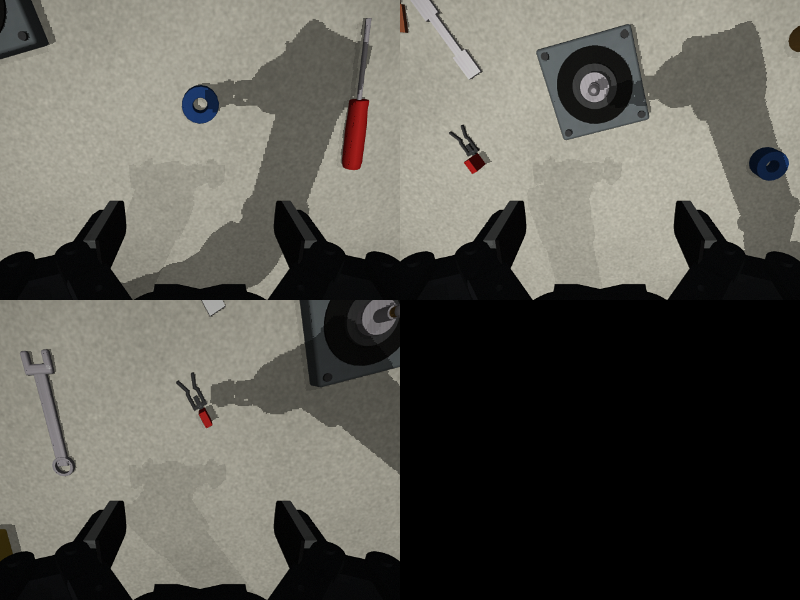

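The three wrist views show the collar at about (200,104), the stud and boss at about (195,88) in its panel, and the clip's tab at about (205,415) with its legs up-left. Each position is in the mosaic's half scale. Now I compute positions from masks plus depth, and cross-check them with rays.

```bash
cat >> h.py <<'E'
def load(nm):
    z=np.load('/tmp/w_'+nm+'.npz'); c={k:z[k] for k in('fx','fy','cx','cy','rvec','tvec')}; return c,z['im'],z['d']
def mask(im,col):
    h=cv2.cvtColor(im,cv2.COLOR_BGR2HSV)
    lo,hi={'blue':((100,100,30),(130,255,255)),'red':((0,130,40),(8,255,255))}[col]
    return cv2.inRange(h,lo,hi)>0
def circ(p): # least squares circle
    A=np.c_[2*p,np.ones(len(p))]; s=np.linalg.lstsq(A,(p**2).sum(1),rcond=None)[0]; return s[:2],np.sqrt(s[2]+s[:2]@s[:2])
def collar_meas(c,im,d):
    P=cloud(c,d); m=mask(im,'blue'); z=P[...,2]; zt=np.percentile(z[m&(d>0)],90); t=(m&(abs(z-zt)<.003)).astype(np.uint8)
    cs,hi=cv2.findContours(t,cv2.RETR_CCOMP,cv2.CHAIN_APPROX_NONE)
    o=max(cs,key=len)
    out=[('outer',o)]+[('hole',k) for k,h in zip(cs,hi[0]) if h[3]>=0 and len(k)>20]
    for n,k in out:
        p=np.array([ray(c,u,v,zt)[:2] for u,v in k[:,0]]); print('collar',n,'ztop',zt.round(4),*circ(p))
def clip_meas(c,im,d):
    P=cloud(c,d); m=mask(im,'red'); z=P[...,2]; zt=np.percentile(z[m&(d>0)],95); p=P[m&(z>zt-.004)][:,:2]
    r=cv2.minAreaRect((p*1000).astype(np.float32)); print('clip tab ztop',zt.round(4),r); return np.array(r[0])/1000
E
python3 - <<'E'
from h import *
collar_meas(*load('collar'))
c,im,d=load('stud'); P=cloud(c,d); z=P[...,2]
near=np.hypot(P[...,0]-.55,P[...,1]-.025)<.08
for lo,hi in((.028,.036),(.049,.055),(.09,.099)):
    m=(near&(z>lo)&(z<hi)); p=P[m]; print('z',lo,len(p),p.mean(0).round(4),p[:,2].max().round(4), cv2.minAreaRect((p[:,:2]*1000).astype(np.float32)))
    if lo==.049: print('boss enclosing',cv2.minEnclosingCircle((p[:,:2]*1000).astype(np.float32)))
print('ztop',np.sort(z[near])[-5:])
c,im,d=load('clip'); tab=clip_meas(c,im,d); P=cloud(c,d)
g=im.max(2); dist=np.hypot(P[...,0]-tab[0],P[...,1]-tab[1])
m=(g<75)&(dist<.075)&(P[...,2]<.012)&(P[...,2]>.001)&~mask(im,'red'); print('legs',m.sum(),P[m].mean(0)); 
v,u=np.nonzero(m); print(u.min(),u.max(),v.min(),v.max())
v,u=np.nonzero(mask(im,'red')); x0,y0=int(u.mean())-100,int(v.mean())-120
cv2.imwrite('pics/clipcrop.png',cv2.resize(im[max(y0,0):y0+200,max(x0,0):x0+200],None,fx=3,fy=3)); print(x0,y0)
E
```

```text
collar outer ztop 0.0254 [ 0.42929549 -0.24124657] 0.023986873021744695
collar hole ztop 0.0254 [ 0.42938634 -0.24124443] 0.01040253392969957
z 0.028 15471 [0.5561 0.032  0.0334] 0.036 ((551.7066040039062, 35.14737319946289), (129.9654083251953, 130.1116485595703), 14.39992618560791)
z 0.049 1390 [0.5527 0.0351 0.0525] 0.0549 ((551.5320434570312, 35.343109130859375), (36.8826904296875, 37.36509323120117), 89.57463073730469)
boss enclosing ((551.7694702148438, 35.15968704223633), 18.972036361694336)
z 0.09 287 [0.5521 0.035  0.0947] 0.099 ((551.872802734375, 34.947837829589844), (13.111841201782227, 12.848007202148438), 89.07195281982422)
ztop [0.40008597 0.40008597 0.40008597 0.40008597 0.40008597]
clip tab ztop 0.0336 ((432.7224426269531, 225.9239044189453), (21.899681091308594, 9.636775970458984), 26.74085807800293)
legs 847 [0.46151095 0.2409213  0.00511494]
282 338 116 193
227 68
```

View pics/clipcrop.png

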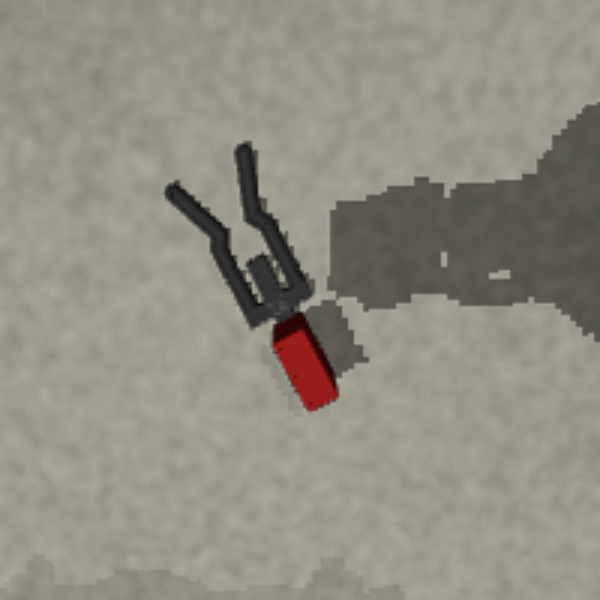

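The crop shows the tab running down-right and the legs opening up-left. Tab axis and legs both give about 27°, and the sizes all agree (collar radius 24 mm, plate 130 mm, boss radius 19 mm, tab 22 x 9.6 mm). Now I pick the collar.

Run:
```python
from h import *
env.grip(0.075,40)
env.reach([0.4293,-0.2412,0.16],Q(0))
print(env.movel([0.4293,-0.2412,0.0765],0.08,stop_force=6)); st()
env.grip(0.03,40); st()
env.movel([0.4293,-0.2412,0.20],0.15); s=st()
c,im,d=snap('wrist','held.png')
```

```text
False
t 7.1 tcp [ 0.4296 -0.2413  0.077 ] q [ 0.  1. -0.  0.] F [-0.8 -0.4 -0.4] op 0.0751 gf 0.0
t 7.47 tcp [ 0.4296 -0.2414  0.0774] q [0. 1. 0. 0.] F [-2.4  1.   7.2] op 0.0488 gf 40.0
t 8.44 tcp [ 0.4287 -0.2409  0.1992] q [-0.     1.     0.    -0.001] F [-1.   0.  -1.7] op 0.0493 gf 41.6
```

View pics/held.png

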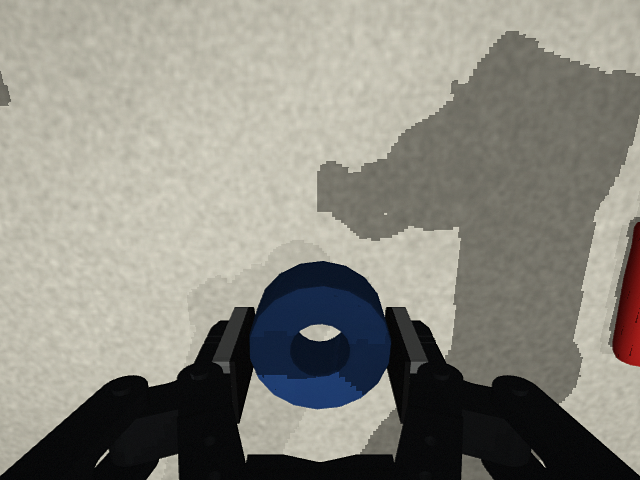

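The collar is held level, centred between the pads at about (320,347). I measure it in the hand for the offset, then place it with a force guard.

Run:
```python
from h import *
s=st(); c,im,d=snap('wrist'); P=cloud(c,d); m=mask(im,'blue'); z=P[...,2]
m&=(np.hypot(P[...,0]-s['tcp_pos'][0],P[...,1]-s['tcp_pos'][1])<.05)
h,e=np.histogram(z[m],bins=np.arange(.09,.17,.003)); k=h.argmax(); zt=np.median(z[m&(abs(z-e[k]-.0015)<.003)])
p=P[m&(abs(z-zt)<.003)][:,:2]; (cc,r)=cv2.minEnclosingCircle((p*1000).astype(np.float32))
off=np.array(cc)/1000-s['tcp_pos'][:2]; print('top',zt,zt-s['tcp_pos'][2],'centre',cc,r,'off',off)
if abs(off[0])>.004 or abs(off[1])>.004: raise SystemExit
x,y=np.array([.5518,.0351])-[off[0],0.5*off[1]]
env.movel([x,y,0.20],0.2)
env.reach([x,y,0.19],Q(0)) 
print(env.movel([x,y,0.140],0.08,stop_force=5)); st()
print(env.movel([x,y,0.122],0.02,stop_force=5)); st()
```

```text
t 8.49 tcp [ 0.4286 -0.2409  0.199 ] q [-0.     1.     0.    -0.001] F [ 0.5  0.5 -1.3] op 0.0485 gf 41.6
top 0.1458723029582781 -0.05310898759662866 centre (428.20672607421875, -240.5378875732422) 25.05194664001465 off [-0.00043448  0.00036109]
False
t 11.22 tcp [0.5524 0.035  0.14  ] q [-0.  1.  0.  0.] F [-0.2 -0.3 -0.1] op 0.0491 gf 41.7
True
t 11.82 tcp [0.5528 0.035  0.1294] q [-0.     1.     0.     0.001] F [ 0.1 -0.7  6.5] op 0.0486 gf 42.3
```

Contact came at the expected seat height (0.1294 against 0.129). I release, check the collar, then fetch the clip.

Run:
```python
from h import *
s=st(); env.grip(0.075); p=s['tcp_pos']; env.movel([p[0],p[1],0.22],0.15)
env.reach([.50,.035,.33],Q(0)); st()
c,im,d=snap('wrist'); collar_meas(c,im,d)
P=cloud(c,d); m=(np.hypot(P[...,0]-.552,P[...,1]-.035)<.03)&(P[...,2]>.09)&(P[...,2]<.1); print('stud',P[m].mean(0))
cv2.imwrite('pics/seated.png',im[60:300,250:570])
a=.469
env.grip(0.04,60)
env.reach([.4327,.2259,.17],Q(a))
print(env.movel([.4327,.2259,.079],.08,stop_force=5)); st()
env.grip(0.0,60); st()
env.movel([.4327,.2259,.2],.12); s=st()
c,im,d=snap('wrist','cliph.png'); np.savez('/tmp/w_ch',im=im,d=d,**c);
```

```text
t 11.82 tcp [0.5528 0.035  0.1294] q [-0.     1.     0.     0.001] F [ 0.1 -0.7  6.5] op 0.0486 gf 42.3
t 13.52 tcp [0.4996 0.0348 0.3297] q [ 0.  1. -0. -0.] F [-0.  -0.2 -1.3] op 0.0749 gf 0.0
collar outer ztop 0.0774 [0.55179217 0.03509932] 0.024096919410525337
collar hole ztop 0.0774 [0.55193724 0.03502966] 0.010247712313366408
stud [0.55202891 0.03525802 0.09467635]
False
t 16.3 tcp [0.433  0.2261 0.0794] q [-0.     0.973  0.232  0.   ] F [-0.2  0.4  0.4] op 0.0402 gf 0.0
t 16.68 tcp [0.4329 0.226  0.0795] q [0.    0.973 0.232 0.   ] F [-0.9 -1.1  5.3] op 0.0088 gf 58.9
t 17.83 tcp [0.4323 0.2256 0.1993] q [ 0.     0.973  0.232 -0.001] F [-0.7 -0.1 -0.3] op 0.0088 gf 58.4
```

View pics/seated.png

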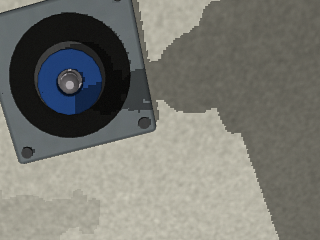

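View pics/cliph.png

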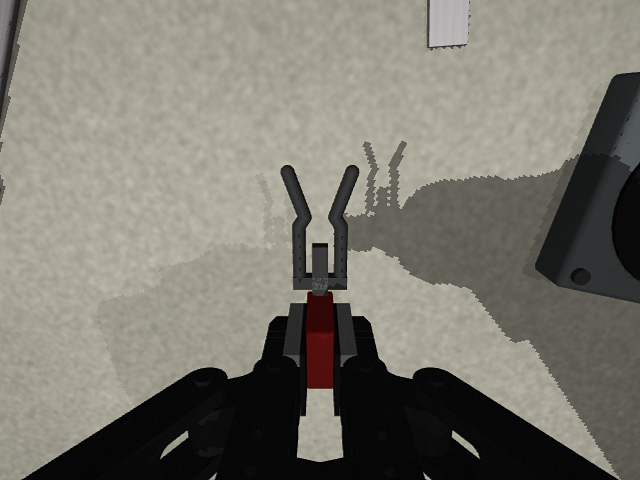

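The collar is seated with the stud through it (top 77.4 mm including the +1.5 mm camera bias). The clip is held straight, with its legs symmetric about column 320. I check its pose in the hand, then approach and push in 1 mm steps while watching the force.

Run:
```python
from h import *
a=.469; s=st(); c,im,d=load('ch'); P=cloud(c,d); z=P[...,2]-s['tcp_pos'][2]
D=P-s['tcp_pos']; fx=D[...,0]*np.cos(a)+D[...,1]*np.sin(a); fy=-D[...,0]*np.sin(a)+D[...,1]*np.cos(a)
m=(z>-.085)&(z<-.065)&(fx>.02)&(fx<.075)&(abs(fy)<.02)
print('legs top z rel tcp',np.percentile(z[m],[10,50,90]).round(4),'tip fwd',np.percentile(fx[m],[1,99.5]).round(4),'exp .063; lateral',fy[m].min().round(4),fy[m].max().round(4))
```

```text
t 17.88 tcp [0.4323 0.2256 0.1992] q [ 0.     0.973  0.232 -0.001] F [ 0.9  0.2 -0.6] op 0.0093 gf 58.4
legs top z rel tcp [-0.0757 -0.0745 -0.0735] tip fwd [0.0204 0.0596] exp .063; lateral -0.013 0.0144
```

```bash
cat > push.py <<'E'
from h import *
a=.251; u=np.array([np.cos(a),np.sin(a)]); S=np.array([.5519,.0352]); Z=.1569
def pose(k,z=Z): return [*(S+u*(k-.036)),z]   # k: pocket position ahead of stud rest along u
E
python3 - <<'E'
from push import *
env.reach(pose(-.060,.22),Q(a))
env.movel(pose(-.060),.1)
print(env.movel(pose(-.022),.06,stop_force=4)); s=st()
f0=None; pk=0
for k in np.arange(-.021,.0115,.001):
    env.movel(pose(k),.02); s=env.get_state(); F=np.array(s['force']); f=-F[:2]@u
    if f0 is None: f0=f
    f-=f0; kk=(s['tcp_pos'][:2]-S)@u+.036
    print(f'{k*1e3:.0f} {kk*1e3:.1f} z{s["tcp_pos"][2]*1e3:.1f} f{f:.1f} lat{F[1]*u[0]-F[0]*u[1]:.1f} Fz{F[2]:.1f} t{s["time"]:.1f}')
    pk=max(pk,f)
    if f>13 or abs(F[2])>8: print('limit');break
    if pk>5 and f<.6*pk: print('drop');break
E
```

```text
False
t 20.32 tcp [0.4954 0.0207 0.1567] q [ 0.     0.992  0.125 -0.   ] F [-0.   0.6  0.5] op 0.0088 gf 58.4
-21 -21.2 z156.9 f0.0 lat0.2 Fz-0.4 t20.6
-20 -20.0 z156.9 f0.9 lat0.2 Fz-0.6 t20.8
-19 -18.9 z156.9 f0.9 lat0.4 Fz-0.7 t21.1
-18 -17.9 z156.9 f0.6 lat-0.8 Fz-0.5 t21.3
-17 -16.9 z156.9 f0.7 lat0.7 Fz-0.5 t21.6
-16 -15.9 z156.9 f0.5 lat0.2 Fz-0.1 t21.8
-15 -14.9 z156.9 f1.4 lat-0.4 Fz-0.3 t22.1
-14 -13.9 z156.9 f0.3 lat0.3 Fz-0.4 t22.3
-13 -12.9 z156.9 f0.2 lat-0.1 Fz-0.0 t22.6
-12 -12.0 z156.9 f0.8 lat-0.0 Fz-0.6 t22.8
-11 -11.1 z156.8 f0.9 lat-0.9 Fz-0.8 t23.1
-10 -10.1 z156.8 f1.3 lat-0.2 Fz-0.7 t23.3
-9 -9.2 z156.8 f1.8 lat-0.2 Fz-0.2 t23.6
-8 -8.2 z156.8 f2.7 lat0.4 Fz-0.8 t23.8
-7 -7.3 z156.8 f4.5 lat-1.0 Fz-0.9 t24.1
-6 -6.2 z156.8 f4.5 lat-0.6 Fz-0.0 t24.3
-5 -5.2 z156.8 f5.5 lat-0.3 Fz-1.0 t24.6
-4 -4.2 z156.8 f5.2 lat0.1 Fz-1.6 t24.8
-3 -3.2 z156.8 f5.0 lat-0.1 Fz-1.5 t25.1
-2 -2.3 z156.8 f6.1 lat-0.6 Fz-1.2 t25.3
-1 -1.5 z156.8 f7.1 lat0.5 Fz0.0 t25.6
0 -0.7 z156.6 f6.8 lat0.1 Fz0.4 t25.8
1 0.1 z156.6 f7.7 lat-0.2 Fz-0.5 t26.1
2 0.9 z156.5 f7.5 lat-0.4 Fz0.1 t26.3
3 1.7 z156.4 f8.5 lat0.2 Fz-1.1 t26.6
4 2.5 z156.4 f8.4 lat0.1 Fz-0.1 t26.8
5 5.5 z157.0 f4.1 lat0.4 Fz-2.1 t27.1
drop
```

The force dropped from 8.4 to 4.1 N, and 4.1 N at +5.5 mm fits the stud sitting in the pocket. I ease back past rest to confirm it is held, return to rest, release and look.

Run:
```python
from push import *
for k in(.002,0,-.003,-.0002):
    env.movel(pose(k,.1562),.02); env.dwell(.2); s=env.get_state(); F=np.array(s['force']); print(k,((s['tcp_pos'][:2]-S)@u+.036).round(4),'push',-F[:2]@u,'Fz',F[2])
env.grip(0.035); p=env.get_state()['tcp_pos']
env.movel([p[0],p[1],.25],.1)
env.reach([.50,.035,.30],Q(0)); st()
c,im,d=snap('wrist'); collar_meas(c,im,d); clip_meas(c,im,d)
P=cloud(c,d); m=(np.hypot(P[...,0]-.552,P[...,1]-.035)<.012)&(P[...,2]>.088)&(P[...,2]<.1); print('stud',P[m].mean(0))
cv2.imwrite('pics/final.png',cv2.resize(im[40:280,200:500],None,fx=2.5,fy=2.5))
```

```text
0.002 0.0025 push 1.6357460172496125 Fz 0.3846324868480925
0 0.0002 push -0.44896421549616505 Fz -1.4617318602004246
-0.003 -0.0027 push -1.768580348775798 Fz -0.15235359935638515
-0.0002 -0.0005 push 0.18801686686376703 Fz 0.6021058426675905
t 30.8 tcp [0.5002 0.0354 0.3008] q [0.    1.    0.    0.001] F [-0.3  0.5 -0.1] op 0.0352 gf 0.0
collar outer ztop 0.0774 [0.54937518 0.02493334] 0.016001899029395642
clip tab ztop 0.1094 ((542.6900634765625, 32.076416015625), (75.18218231201172, 9.958538055419922), 12.950687408447266)
stud [0.55227831 0.03512958 0.0946882 ]
```

View pics/final.png

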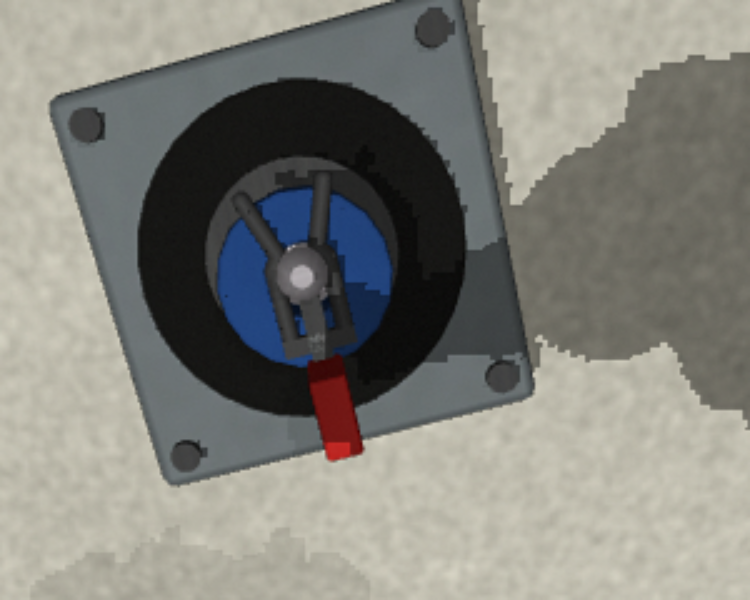

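The picture shows the clip home on the stud at (302,275), its legs closed behind the shank and the collar flat below. The tab top at 109.4 mm is within 0.1 mm of what a clip lying flat on the collar would give. In the pull-back test the stud followed the clip, so it is held, and it has sprung back to rest.

```bash
python3 -c "
from h import *
print(job.job_done())"
```

```text
the job is handed in; nothing more can be done
None
```

The collar is on its seat, the clip has snapped over the groove and been let go, and the job is handed in at about 31 s of the 72 s; the stud was pushed about 10 mm, well short of its 18 mm limit.

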